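Lock the bread board with its tapered peg

ROBOT

A 6-joint arm with a two-finger parallel gripper is mounted at the origin on a cart in front of the work surface, level with it; the furniture and walls round the work are solid. World frame = base frame: x ahead of the robot, y to its left, z up, the work surface at z = 0. Lengths are in m, angles in rad, forces in N, time in s.
With the tool pointing down it reaches from about 0.375 to 0.825 m from the base axis. Payload 5.5 kg.
Tool frame: the origin (TCP) lies at the centre of the arm's flange, where the gripper is bolted on; the fingertips stand 173 mm ahead of it and the grasp point (between the pads) lies ahead of it (r.grip_point_offset is the z of the grasp point in the tool frame, in m); z points along the fingers, y is the direction in which the jaws open and shut (so a half turn about z gives the same grasp; the last joint's range is limited). The gripper opens to 85 mm and grips with 20 to 120 N. Pads are 22 mm wide; open, the fingers measure 114 mm over their backs; the gripper's body (76 mm by 85 mm) begins 54 mm behind the grasp point. The pads swing forward as they close: fully open they stand 13 mm farther back than shut.
Start: joints at [-1.125, 0.314, -0.047, 1.21, 0, 1.571], TCP at [0.259, -0.541, 0.405] pointing down, gripper open.
Joint ranges: [-2.67, 2.67], [-0.69, 1.73], [-1.03, 1.25], [-2.08, 2.16], [-1.42, 1.45], [-3.14, 3.14]. Speed limits (rad/s): [2.39, 2.39, 3.01, 3.14, 3.14, 3.14].

INTERFACE

Orientations are given as a unit quaternion [w, x, y, z].
In Python, from plant import r gives the robot as it stands. The module is installed in compiled form; this text tells all that it offers.
- The arm moves only by the shell command python3 -m crank 'ROWS' [FORCE]. ROWS is JSON, a list of rows, each a list of 3 entries, a list of its own where there are three numbers: the opening, from 0 (shut) to 1 (fully open), then the shift along the world's x, y, z in m, then the turn, a rotation vector about the world's x, y, z in rad. In form: [[fingers, [x, y, z], [ax, ay, az]], ...]. A call has 1 to 5 rows; each row shifts and turns the commanded pose from where the row before left it; what a row does not reach is not made up. A row lasts 1/12 s, in which the tool goes at most 41.7 mm and 7.16 degrees, less where a joint would pass 70% of its speed; a pose out of reach is approached as far as the arm can. A call is refused whole if a number of a shift passes 0.0417 or a number of a turn 0.125, either way. A call with a gripper value outside its range is refused whole. The fingers move at their own pace and stop on an object; FORCE is the grip in N (left out, the last holds). Time passes only in rows, so rows that do not move let the fingers close. It gives the time, the measured TCP pose, the force and the opening at its end, in the units of the state.
- r.get_obs(): the state, without advancing time (a new reading comes with each control period).
- r.get_image(name): name is "side" or "top" or "wrist"; returns a dict with "color" (420x560x3 uint8, red, green, blue), "camera_matrix" (3x3 intrinsics, pixels), "distortion" ([k1, k2, p1, p2, k3] as OpenCV has them; the pictures are not rectified), "pose" (4x4, takes a point from camera to world coordinates); the wrist camera has in their place "T_tool_cam" (4x4, takes a point from camera to tool coordinates, whose origin is the TCP and whose axes are the flange's). Camera axes: x right, y down, z forward; pixel columns grow to the right and rows downward; lengths in m; the calibration is good to about 2 mm. A picture is of the moment at which its call begins: read the wrist's pose just before it. There is no depth.
- r.hand_in(): hands the job in, once; it reports no verdict.
The state is a dict: "time_s": time; "qpos": joint angles; "joint_vel": joint speeds; "tau": joint torques, N m; "position": TCP position; "tcp_rot": TCP orientation; "ft_force": force on the tool from outside, world axes, zero at the start; "moment": the same for the moment, N m; "gripper_width": opening from 0.0 (shut) to 1.0 (fully open).
Only numpy, scipy, OpenCV 4.12 (cv2) and the standard library are available. Lean on these libraries where they do the work, as an engineer would, in place of code of your own. Each camera call takes 0.05 s, during which the arm holds its last target. There are 200 camera calls.

TASK

The pull-out bread board stands out a little, so its hole is out of line with the hole in the cross rail above it. Take the round-gripped tapered peg from the peg rest and push it down through both holes until its collar sits on the rail, so that the peg itself draws the board into line; do not push the board with the fingers. Let go of the peg and leave the blunt, square-gripped peg in the rest.

Things in the scene. Friction and masses are not known exactly. Their poses are not given: they have to be found in the camera images.
- peg_grip (a point): Centre of the tapered peg's grip, a cylinder 30 across, 46 high. Pale wood, 106 tall, hangs tip down in either hole of the peg rest; z up, yaw free; 90 g. Below this point: collar 47 across, underside 29 lower, rests on the plate; shank 33 across, 24 long; waxed taper 30 long to a blunt tip 6 across, 83 below this point (mm).
- straight_peg: The other peg, to be left in the rest: blunt straight shank 33 mm across, same collar, square grip 32 mm wide, 30 mm high. Origin on its axis, 54 mm below its collar's underside; z up. The rest: fixed dark plate, 170 x 72 mm, top at 66 mm, on four thin legs, holes of 38 mm 90 mm apart along its length, which points away from the robot (within 20 degrees); its long sides are free.
- rail_hole (a point): Centre of the top of the 38 mm hole in the bread stand's cross rail (64 x 160 x 10 mm flat bar), 66 mm above the worktop; z up, x away from the robot along the board's slide. The stand is a fixed wooden crumb box, 200 (x) x 160 x 66 mm; rail hole 40 mm before its centre.
- board (a joint): How far (m) the pull-out board stands out along -x of rail_hole, to the robot: 0 = its 38 mm hole right under the rail's; starts 0.008 to 0.011. 10 mm thick, its top 1 mm under the rail, 39 mm free depth below, so the peg goes fully home. Slides with 2 N friction, stays where left; a few newtons down on the peg draw it in.

How it is judged:
On the way:
1. the tapered peg is lifted out of the rest (height (world z) of peg_grip above 0.145 m), for 0.1 s.
At the end, for the whole second after the job is handed in: The tapered peg stands in the rail hole (within 8 mm, upright within 10 degrees) with its collar on the rail (within 4 mm), the board's hole is within 6 mm of being in line, and the straight peg is still in the rest (moved less than 30 mm) (z of peg_grip in the frame of rail_hole below 0.033 m and horizontal distance between peg_grip and rail_hole below 0.008 m and angle between peg_grip's own z axis and vertical below 0.17 rad and value of joint board between -0.006 and 0.006 m and distance of straight_peg from where it was at the start of the episode below 0.03 m); the robot touches nothing.
It fails at once if the board is pushed with the fingers (more than 2 N) (contact force between the fingers and board above 2 N).
It fails at once if the straight peg is moved more than 30 mm (distance of straight_peg from where it was at the start of the episode above 0.03 m).
It also fails if it takes over 32 s, if anything falls off the work surface, if the arm or the gripper's body presses on something with over 40 N, if the wrist force passes 120 N, or if a joint passes its speed limit or range.

## Working session

There is one attempt and no reset: what is moved stays moved. The work goes in short steps, Python scripts to look and compute and a shell command to move; the robot and the scene stay as the last step left them, time stands still between calls to the robot, and variables do not carry over. Pictures are saved under pics/ and viewed, about 8 in all and at most 12, crops included, and the job is handed in when it is done.

```bash
mkdir -p pics
python3 - <<'E'
from plant import r
import cv2,numpy as np
o=r.get_obs();print(o,r.grip_point_offset)
ims=[]
for n in ("side","top"):
    d=r.get_image(n);cv2.imwrite(f"pics/{n}0.png",d["color"][:,:,::-1]);np.savez(f"{n}0.npz",**d)
    print(n,d["camera_matrix"].tolist(),d["distortion"],np.round(d["pose"],3).tolist())
d=r.get_image("wrist");np.savez("wrist0.npz",**d);print(np.round(d["T_tool_cam"],3).tolist())
E
```

```text
{'time_s': 0.0, 'qpos': array([-1.12501496e+00,  3.14200112e-01, -4.80847891e-02,  1.21018808e+00,
       -2.70638411e-05,  1.57078492e+00]), 'joint_vel': array([-0.00054895, -0.00124251, -0.00144822, -0.00137783, -0.00099387,
       -0.00187607]), 'tau': array([-2.44111274e-03, -5.39590645e+01,  3.39749193e+01,  1.91717088e-02,
       -1.72672812e-04,  8.64140162e-06]), 'position': array([ 0.25857106, -0.54110906,  0.40384734]), 'tcp_rot': array([-8.14598405e-04,  9.75260934e-01,  2.21055214e-01, -1.98504377e-04]), 'ft_force': array([0.62014787, 0.34258905, 0.30138195]), 'moment': array([-0.00010365,  0.04813642,  0.00849731]), 'gripper_width': 1.0025638852791359} 0.1547
side [[387.51459912922695, 0.0, 276.6125092926593], [0.0, 387.51459912922695, 211.7924621911361], [0.0, 0.0, 1.0]] [-0.09453847  0.          0.          0.          0.        ] [[-0.98, -0.105, 0.17, 0.331], [-0.2, 0.45, -0.87, 0.676], [0.015, -0.887, -0.462, 0.483], [0.0, 0.0, 0.0, 1.0]]
top [[414.06990684971356, 0.0, 278.248827527442], [0.0, 414.06990684971356, 209.38408122338402], [0.0, 0.0, 1.0]] [-0.10363573  0.          0.          0.          0.        ] [[0.035, -0.978, 0.203, 0.332], [-0.999, -0.034, 0.01, -0.093], [-0.002, -0.204, -0.979, 0.947], [0.0, 0.0, 0.0, 1.0]]
[[-0.001, -0.952, -0.307, 0.079], [1.0, -0.001, -0.001, -0.001], [0.0, -0.307, 0.952, 0.031], [0.0, 0.0, 0.0, 1.0]]
```

View pics/top0.png

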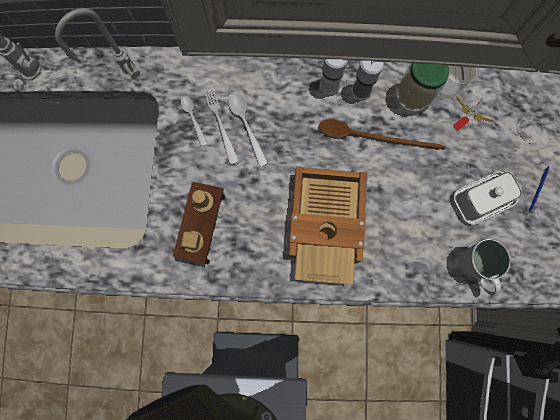

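View pics/side0.png

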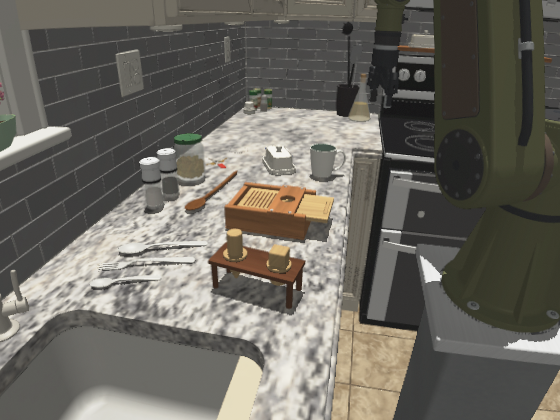

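The top view shows the rest at left, with the round grip at about (202,199), the square grip at (191,241) and the rail hole at (327,231). In the side view the round grip is at (235,240), the square one at (279,256) and the hole at (289,198). So the tapered peg is in the far hole of the rest.

```bash
cat > h.py <<'E'
import numpy as np,cv2
from scipy.spatial.transform import Rotation as R
def ray(d,uv,pose=None):
    p=cv2.undistortPoints(np.array([[uv]],float),d["camera_matrix"],d["distortion"])[0,0]
    P=d["pose"] if pose is None else pose
    v=P[:3,:3]@np.array([p[0],p[1],1]); return P[:3,3],v/np.linalg.norm(v)
def plane(d,uv,z,pose=None):
    o,v=ray(d,uv,pose); return o+v*(z-o[2])/v[2]
def tri(rays):
    A=sum(np.eye(3)-np.outer(v,v) for o,v in rays); b=sum((np.eye(3)-np.outer(v,v))@o for o,v in rays)
    p=np.linalg.solve(A,b); return p,[np.linalg.norm(np.cross(p-o,v)) for o,v in rays]
def wpose(o,T):
    P=np.eye(4);q=o["tcp_rot"];P[:3,:3]=R.from_quat([q[1],q[2],q[3],q[0]]).as_matrix();P[:3,3]=o["position"];return P@T
E
python3 - <<'E'
import cv2,numpy as np
t=cv2.imread("pics/top0.png");s=cv2.imread("pics/side0.png")
z=lambda im,x,y,w,h,k:cv2.resize(im[y:y+h,x:x+w],None,fx=k,fy=k,interpolation=cv2.INTER_CUBIC)
a=z(t,170,160,200,130,4);b=z(s,200,180,140,130,4)
cv2.imwrite("pics/c1.png",a);cv2.imwrite("pics/c2.png",b)
E
```

```text
(no output)
```

View pics/c1.png

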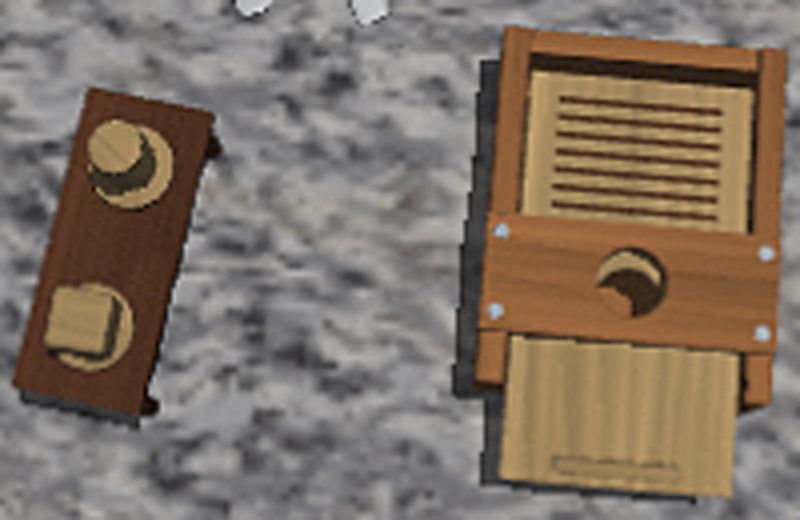

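View pics/c2.png

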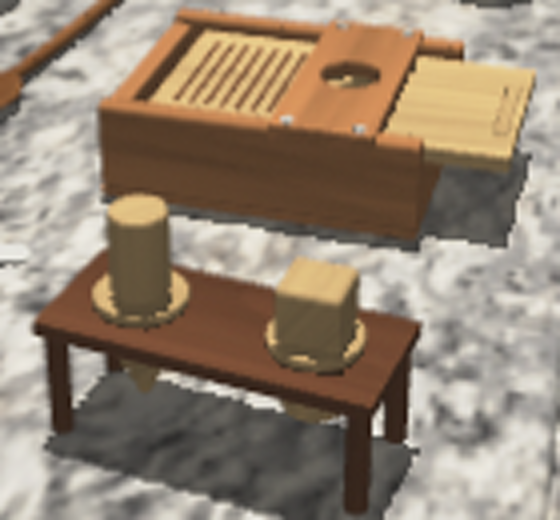

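Run:
```python
from h import *
t=np.load("top0.npz");s=np.load("side0.npz")
ct=lambda x,y:((x+.5)/4-.5+170,(y+.5)/4-.5+160); cs=lambda x,y:((x+.5)/4-.5+200,(y+.5)/4-.5+180)
for n,a,b in (("round top",(113,146),(138,210)),("hole",(632,283),(350,74)),("sq top",(80,320),(319,278))):
    p,e=tri([ray(t,ct(*a)),ray(s,cs(*b))]);print(n,p.round(4),np.round(e,4))
for n,a,z in (("round",(113,146),.118),("hole",(632,283),.066)):print(n,plane(t,ct(*a),z).round(4))
c=[plane(t,ct(*a),.066)[:2] for a in ((92,88),(213,114),(140,417),(15,387))];c=np.array(c);print(c.round(4),c.mean(0))
d=c[0]-c[3]+c[1]-c[2];print("rest yaw",np.arctan2(d[1],d[0]))
c=np.array([plane(t,ct(*a),.067)[:2] for a in ((502,231),(767,254),(763,334),(496,312))]);d=c[0]-c[1]+c[3]-c[2];print("rail yaw",np.arctan2(-d[0],d[1]))
from plant import r
T=R.from_quat(np.roll(r.get_obs()["tcp_rot"],-1)).as_matrix();print("jaw y",T[:,1],np.arctan2(T[1,1],T[0,1]))
```

```text
round top [0.527  0.0825 0.116 ] [0.0004 0.0004]
hole [ 0.4738 -0.1927  0.0638] [0.0004 0.0004]
sq top [0.438  0.0963 0.1   ] [0.0002 0.0002]
round [0.5269 0.0822 0.118 ]
hole [ 0.473  -0.1924  0.066 ]
[[0.5717 0.1074]
 [0.559  0.0391]
 [0.3917 0.0679]
 [0.4049 0.1364]] [0.48183199 0.08768877]
rest yaw -0.17113510015113176
rail yaw -0.0516909421970344
jaw y [ 0.43115526 -0.90227679 -0.00131679] -1.1250231477012098
```

Triangulated heights match the text: grip top 116 mm against 118, rail 64 against 66, square top 100 against 102. The pegs are 90 mm apart as stated. I'll move over to the peg and turn the jaws across the rest.

```bash
python3 -m crank '[[1,[0.015,0.037,0],[0,0,0.12]],[1,[0.015,0.037,0],[0,0,0.12]],[1,[0.015,0.037,0],[0,0,0.12]],[1,[0.015,0.037,0],[0,0,0.12]],[1,[0.015,0.037,0],[0,0,0.12]]]' 60; python3 -c "
from plant import r
o=r.get_obs();print(o['qpos'],o['tcp_rot'])"
```

```text
time_s: 0.57
position: [0.3338, -0.3546, 0.4044]
tcp_rot: [-0.0, 0.865, 0.502, 0.0]
ft_force: [1.1, 0.2, 0.9]
gripper_width: 1.002
[-8.15702755e-01  1.01854884e-01 -3.11491425e-01  1.15787711e+00
  1.61900788e-04  1.27495827e+00] [-2.26365827e-04  8.65090362e-01  5.01616002e-01  3.02193403e-05]
```

```bash
python3 -m crank '[[1,[0.012,0.028,0],[0,0,0.12]],[1,[0.012,0.028,0],[0,0,0.12]],[1,[0.012,0.028,0],[0,0,0.12]],[1,[0.012,0.028,0],[0,0,0.12]],[1,[0.012,0.028,0],[0,0,0.12]]]'; python3 -m crank '[[1,[0.012,0.028,0],[0,0,0.12]],[1,[0.012,0.028,0],[0,0,0.12]],[1,[0.012,0.028,0],[0,0,0.12]],[1,[0.012,0.028,0],[0,0,0.12]],[1,[0.012,0.028,0],[0,0,0.12]]]' ; python3 -m crank '[[1,[0.012,0.028,0],[0,0,0.12]],[1,[0.012,0.028,0],[0,0,0.12]],[1,[0.012,0.028,0],[0,0,0.12]],[1,[0.012,0.028,-0.02],[0,0,0.12]],[1,[0.012,0.028,-0.02],[0,0,0.12]]]' ; python3 -m crank '[[1,[0.012,0.015,-0.02],[0,0,0.12]],[1,[0,0,0],[0,0,0]],[1,[0,0,0],[0,0,0]]]'
python3 - <<'E'
from plant import r
from h import *
o=r.get_obs();d=r.get_image("wrist");np.savez("wrist1.npz",P=wpose(o,d["T_tool_cam"]),**d)
cv2.imwrite("pics/w1.png",d["color"][:,:,::-1]);print(o["position"],o["qpos"],o["time_s"])
T=R.from_quat(np.roll(o["tcp_rot"],-1)).as_matrix();print(T[:,1],T[:,2])
E
```

```text
time_s: 0.98
position: [0.3939, -0.2148, 0.4046]
tcp_rot: [-0.0, 0.678, 0.735, -0.0]
ft_force: [0.6, 0.2, -0.8]
gripper_width: 0.999
time_s: 1.4
position: [0.4539, -0.0749, 0.4046]
tcp_rot: [-0.0, 0.43, 0.903, -0.0]
ft_force: [0.0, 0.4, 0.7]
gripper_width: 0.998
time_s: 1.82
position: [0.5146, 0.0653, 0.3652]
tcp_rot: [0.001, 0.144, 0.99, 0.0]
ft_force: [-0.4, 0.2, 0.2]
gripper_width: 1.001
time_s: 2.07
position: [0.5252, 0.0793, 0.3432]
tcp_rot: [-0.002, 0.088, 0.996, -0.001]
ft_force: [-0.4, -1.0, 0.4]
gripper_width: 0.996
[0.52520183 0.07926184 0.34322556] [ 1.49877489e-01  2.20473404e-01 -3.12962639e-01  1.04085710e+00
 -3.06633538e-04  3.25501694e-01] 2.0667
[ 0.17471984  0.98461718 -0.00140875] [-3.41181753e-03 -8.25328322e-04 -9.99993839e-01]
```

View pics/w1.png

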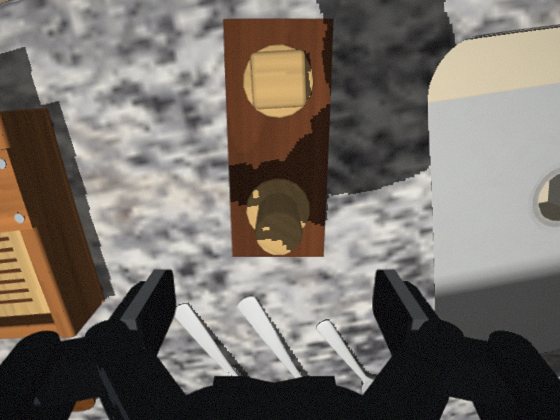

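The wrist view shows the square grip at (278,80) and the round peg shaded at about (277,230), between the open jaws. I'll enlarge and brighten it to refine the grip axis.

Run:
```python
import cv2,numpy as np
i=cv2.imread("pics/w1.png")[160:270,220:340];i=(255*(i/255.)**.5).astype(np.uint8)
cv2.imwrite("pics/w1c.png",cv2.resize(i,None,fx=5,fy=5,interpolation=cv2.INTER_CUBIC))
```

```text
(no output)
```

View pics/w1c.png

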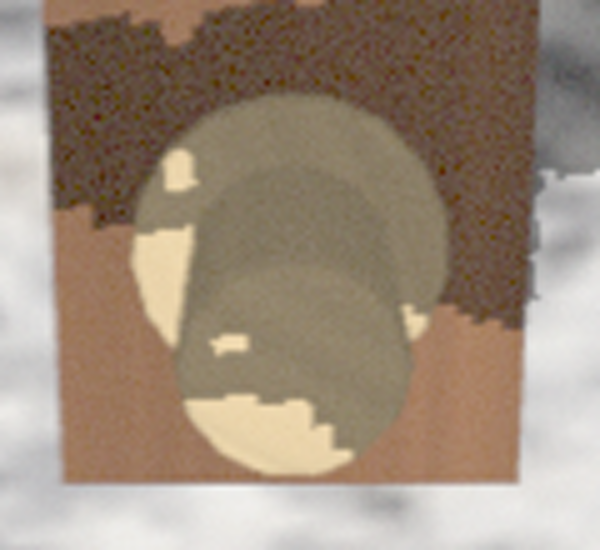

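Run:
```python
from h import *
w=np.load("wrist1.npz");t=np.load("top0.npz");c=lambda x,y:((x+.5)/5-.5+220,(y+.5)/5-.5+160)
print("grip top",plane(w,c(295,369),.118,w["P"]),"collar",plane(w,c(291,248),.072,w["P"]))
print(tri([ray(w,c(295,369),w["P"]),ray(t,(170+113.5/4-.5,160+146.5/4-.5))]))
```

```text
grip top [0.52644977 0.08236529 0.118     ] collar [0.52620933 0.08234883 0.072     ]
(array([0.52708002, 0.08235045, 0.11672528]), [np.float64(0.00012286616755500087), np.float64(0.00012286616755497563)])
```

Grip axis is at (0.5265, 0.0824), and three views agree within 1 mm. Going down to grasp.

```bash
python3 -m crank '[[1,[0.0015,0.003,-0.02],[0,0,0]],[1,[0,0,-0.025],[0,0,0]],[1,[0,0,-0.025],[0,0,0]],[1,[0,0,-0.02],[0,0,0]],[1,[0,0,0],[0,0,0]]]'; python3 -m crank '[[0.25,[0,0,0],[0,0,0]],[0,[0,0,0],[0,0,0]],[0,[0,0,0],[0,0,0]],[0,[0,0,0],[0,0,0]],[0,[0,0,0],[0,0,0]]]' 60;python3 -m crank '[[0,[0,0,0],[0,0,0]],[0,[0,0,0],[0,0,0]],[0,[0,0,0],[0,0,0]]]'
```

```text
time_s: 2.53
position: [0.5253, 0.0802, 0.2523]
tcp_rot: [-0.002, 0.089, 0.996, -0.001]
ft_force: [-0.6, -1.6, -0.1]
gripper_width: 0.998
time_s: 2.95
position: [0.5279, 0.0816, 0.2563]
tcp_rot: [0.001, 0.088, 0.996, 0.0]
ft_force: [-1.6, -0.8, 5.5]
gripper_width: 0.335
time_s: 3.2
position: [0.5279, 0.0817, 0.2563]
tcp_rot: [0.001, 0.088, 0.996, 0.0]
ft_force: [-1.6, -0.6, 6.3]
gripper_width: 0.329
```

Gripped at 28 mm, which fits the 30 mm grip. Lifting 0.1 m.

```bash
python3 -m crank '[[0,[0,0,0.01],[0,0,0]],[0,[0,0,0.02],[0,0,0]],[0,[0,0,0.025],[0,0,0]],[0,[0,0,0.025],[0,0,0]],[0,[0,0,0.02],[0,0,0]]]'; python3 -m crank '[[0,[0,0,0],[0,0,0]],[0,[0,0,0],[0,0,0]]]'
python3 - <<'E'
from plant import r
from h import *
o=r.get_obs();d=r.get_image("wrist");np.savez("wrist2.npz",P=wpose(o,d["T_tool_cam"]),**d)
s=r.get_image("side")["color"][:,:,::-1]
a=cv2.resize(s[130:300,180:350],(400,400),interpolation=2);b=d["color"][:,:,::-1][:,80:480]
cv2.imwrite("pics/l1.png",np.hstack([np.pad(a,((0,20),(0,0),(0,0))),b]));print(o["position"])
T=R.from_quat(np.roll(o["tcp_rot"],-1)).as_matrix();print(T[:,1],T[:,2],o["ft_force"],o["gripper_width"])
E
```

```text
time_s: 3.62
position: [0.5273, 0.0818, 0.3573]
tcp_rot: [0.001, 0.088, 0.996, 0.0]
ft_force: [1.0, 0.5, -1.5]
gripper_width: 0.338
time_s: 3.78
position: [0.5277, 0.0818, 0.3565]
tcp_rot: [0.002, 0.088, 0.996, 0.0]
ft_force: [-0.6, -0.5, -2.3]
gripper_width: 0.334
[0.52771008 0.08175514 0.35650404]
[0.17485254 0.98459408 0.00104417] [ 3.23486263e-03  4.86027072e-04 -9.99994650e-01] [-0.62896953 -0.49228465 -2.31796398] 0.3342865943146986
```

View pics/l1.png

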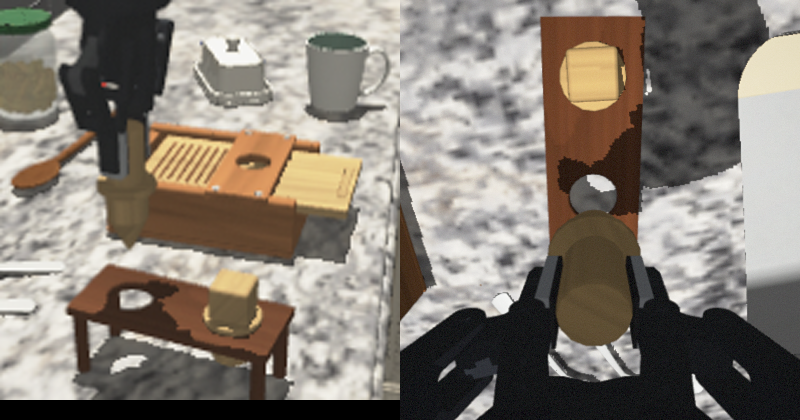

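The peg hangs upright in the jaws, the rest hole is empty and the square peg hasn't moved. I'll go toward the rail, stopping short for a second measurement of the hole.

```bash
python3 -m crank '[[0,[-0.004,-0.025,0],[0,0,0]],[0,[-0.006,-0.035,0],[0,0,0]],[0,[-0.006,-0.04,0],[0,0,0]],[0,[-0.006,-0.035,0],[0,0,0]],[0,[-0.006,-0.025,0],[0,0,0]]]' 80; python3 -m crank '[[0,[0,0,0],[0,0,0]],[0,[0,0,0],[0,0,0]],[0,[0,0,0],[0,0,0]]]'
python3 - <<'E'
from plant import r
from h import *
o=r.get_obs();d=r.get_image("wrist");P=wpose(o,d["T_tool_cam"]);np.savez("wrist3.npz",P=P,**d)
cv2.imwrite("pics/w3.png",d["color"][:,:,::-1]);print(o["position"],P[:3,:3]@[0,0,1])
E
```

```text
time_s: 4.3
position: [0.498, -0.0805, 0.3532]
tcp_rot: [-0.001, 0.088, 0.996, -0.0]
ft_force: [0.4, -0.2, -1.7]
gripper_width: 0.333
time_s: 4.55
position: [0.4989, -0.0781, 0.3538]
tcp_rot: [-0.001, 0.088, 0.996, 0.0]
ft_force: [0.1, 0.2, -1.4]
gripper_width: 0.328
[ 0.49889768 -0.07811797  0.35376517] [ 0.2998647  -0.05357576 -0.95247614]
```

View pics/w3.png

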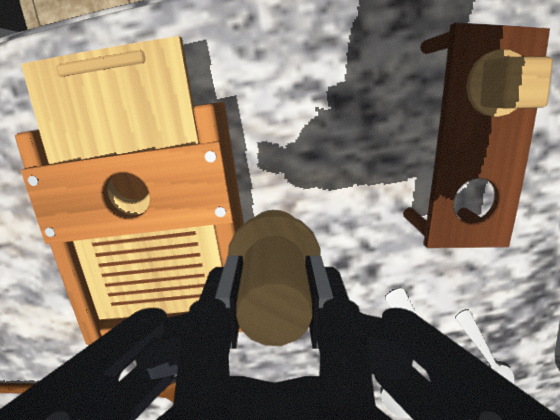

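The hole is at (126.5,195) and the held peg's collar is centred at about (274.5,256), with the grip top at about (274.5,305).

Run:
```python
from h import *
w=np.load("wrist3.npz");P=w["P"];t=np.load("top0.npz")
print("hole",plane(w,(126.5,195),.066,P),"screws",np.mean([plane(w,c,.067,P) for c in ((33,181),(210,157),(220,212),(50,232))],0))
print("tri",tri([ray(w,(126.5,195),P),ray(t,(327.6,230.4))]))
dz=.3538-.2563
print("griptop",plane(w,(274.5,305),.118+dz,P),"collar",plane(w,(274.5,256),.072+dz,P))
```

```text
hole [ 0.4734764  -0.18960806  0.066     ] screws [ 0.47413873 -0.19043463  0.067     ]
tri (array([ 0.47451204, -0.19316138,  0.05880401]), [np.float64(0.00041527647144345156), np.float64(0.00041527647144348946)])
griptop [ 0.49233115 -0.07588409  0.2155    ] collar [ 0.4952422  -0.07630704  0.1695    ]
```

```bash
python3 -m crank '[[0,[-0.0045,-0.023,0],[0,0,0]],[0,[-0.0045,-0.023,0],[0,0,0]],[0,[-0.0045,-0.023,0],[0,0,0]],[0,[-0.0045,-0.023,0],[0,0,0]],[0,[-0.0045,-0.022,0],[0,0,0]]]'; python3 -m crank '[[0,[0,0,-0.015],[0,0,0]],[0,[0,0,-0.013],[0,0,0]],[0,[0,0,0],[0,0,0]],[0,[0,0,0],[0,0,0]]]'
python3 - <<'E'
from plant import r
from h import *
o=r.get_obs();d=r.get_image("wrist");P=wpose(o,d["T_tool_cam"]);s=r.get_image("side")
a=cv2.resize(s["color"][130:270,220:360,::-1],(420,420),interpolation=2);b=d["color"][:,80:460,::-1]
cv2.imwrite("pics/p1.png",np.hstack([a,b]));T=R.from_quat(np.roll(o["tcp_rot"],-1)).as_matrix();print(o["position"],T[:,2])
# predicted peg tip pixel in side picture for peg at hole centre, and hole centre
for p in ((.4738,-.1925,.084),(.4738,-.1925,.066),(.4738,-.1925,.14)):
    q=np.linalg.inv(s["pose"])@np.array([*p,1]);u=cv2.projectPoints(q[None,:3],np.zeros(3),np.zeros(3),s["camera_matrix"],s["distortion"])[0].ravel();print(u,(u-[220,130])*3)
E
```

```text
time_s: 5.02
position: [0.4769, -0.1921, 0.3544]
tcp_rot: [-0.0, 0.087, 0.996, 0.0]
ft_force: [-0.8, -0.3, -1.1]
gripper_width: 0.327
time_s: 5.35
position: [0.4767, -0.1913, 0.326]
tcp_rot: [-0.001, 0.087, 0.996, 0.0]
ft_force: [-0.3, -0.2, -0.1]
gripper_width: 0.329
[ 0.47666121 -0.19128972  0.32597956] [-1.98764579e-03  9.90841820e-04 -9.99997534e-01]
[287.49459941 190.85735204] [202.48379824 182.57205611]
[287.29798158 197.38508704] [201.89394474 202.15526111]
[288.12394831 169.8380436 ] [204.37184492 119.51413079]
```

View pics/p1.png

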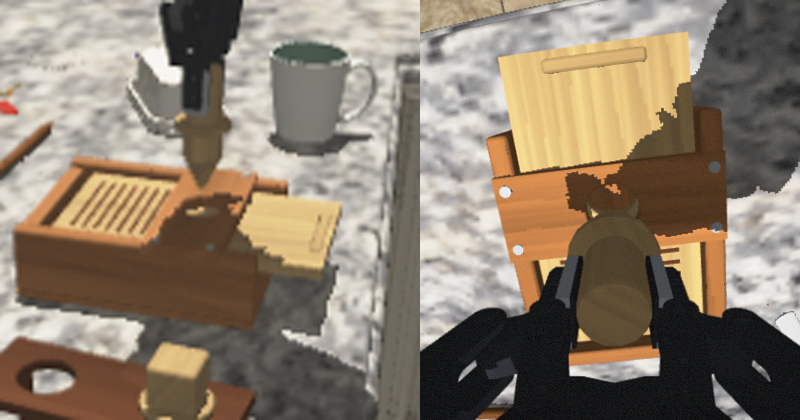

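In the side crop the tip is at (203,186), against a predicted (202.5,183) for a centred peg. In the wrist view the collar is at column 614, with the screw centre at 613, so it is aligned within about 1 mm. Lowering it while watching the force.

```bash
python3 -m crank '[[0,[0,-0.0005,-0.008],[0,0,0]],[0,[0,0,-0.008],[0,0,0]],[0,[0,0,-0.006],[0,0,0]],[0,[0,0,-0.005],[0,0,0]]]'; python3 -m crank '[[0,[0,0,-0.004],[0,0,0]],[0,[0,0,-0.004],[0,0,0]],[0,[0,0,-0.004],[0,0,0]]]'; python3 -m crank '[[0,[0,0,-0.004],[0,0,0]],[0,[0,0,-0.004],[0,0,0]],[0,[0,0,-0.003],[0,0,0]]]'
```

```text
time_s: 5.78
position: [0.4764, -0.1926, 0.2987]
tcp_rot: [-0.0, 0.088, 0.996, 0.0]
ft_force: [-0.1, 0.4, -0.9]
gripper_width: 0.335
time_s: 6.03
position: [0.4767, -0.1929, 0.2873]
tcp_rot: [-0.0, 0.088, 0.996, 0.0]
ft_force: [-0.9, 0.2, -0.5]
gripper_width: 0.328
time_s: 6.28
position: [0.4763, -0.1928, 0.2762]
tcp_rot: [-0.001, 0.088, 0.996, 0.0]
ft_force: [-2.6, -1.0, 0.9]
gripper_width: 0.329
```

Fx of about -2.6 N shows the taper is drawing the board in. Continuing to the collar.

```bash
python3 -m crank '[[0,[0,0,-0.004],[0,0,0]],[0,[0,0,-0.004],[0,0,0]],[0,[0,0,-0.004],[0,0,0]]]'; python3 -m crank '[[0,[0,0,-0.003],[0,0,0]],[0,[0,0,-0.003],[0,0,0]],[0,[0,0,-0.001],[0,0,0]],[0,[0,0,0],[0,0,0]]]'
```

```text
time_s: 6.53
position: [0.4767, -0.1928, 0.2643]
tcp_rot: [-0.0, 0.088, 0.996, 0.0]
ft_force: [-2.1, 0.2, -0.8]
gripper_width: 0.326
time_s: 6.87
position: [0.4767, -0.1928, 0.2573]
tcp_rot: [-0.0, 0.088, 0.996, 0.0]
ft_force: [-1.6, 1.0, -1.9]
gripper_width: 0.331
```

```bash
python3 -m crank '[[0,[0,0,-0.0015],[0,0,0]],[0,[0,0,-0.0015],[0,0,0]],[0,[0,0,0],[0,0,0]]]';python3 -m crank '[[0,[0,0,-0.0015],[0,0,0]],[0,[0,0,0],[0,0,0]],[0,[0,0,0],[0,0,0]]]'
```

```text
time_s: 7.12
position: [0.4766, -0.1928, 0.2564]
tcp_rot: [0.0, 0.088, 0.996, -0.0]
ft_force: [-7.5, 3.6, 14.8]
gripper_width: 0.331
time_s: 7.37
position: [0.4765, -0.1928, 0.2563]
tcp_rot: [0.001, 0.088, 0.996, -0.0]
ft_force: [-11.8, 5.1, 28.9]
gripper_width: 0.33
```

The collar stopped at TCP z 0.2563, the same height as in the rest, with a 29 N reaction, so it is seated. Easing off, releasing and retreating straight up.

```bash
python3 -m crank '[[0,[0,0,0.002],[0,0,0]],[0,[0,0,0],[0,0,0]],[0.5,[0,0,0],[0,0,0]],[0.8,[0,0,0],[0,0,0]],[1,[0,0,0],[0,0,0]]]'; python3 -m crank '[[1,[0,0,0],[0,0,0]],[1,[0,0,0],[0,0,0]],[1,[0,0,0],[0,0,0]],[1,[0,0,0.01],[0,0,0]],[1,[0,0,0.02],[0,0,0]]]';python3 -m crank '[[1,[0,0,0.03],[0,0,0]],[1,[0,0,0.03],[0,0,0]],[1,[0,0,0.03],[0,0,0]],[1,[0,0,0.01],[0,0,0]],[1,[0,0,0],[0,0,0]]]'
python3 - <<'E'
from plant import r
from h import *
o=r.get_obs();d=r.get_image("wrist");P=wpose(o,d["T_tool_cam"]);s=r.get_image("side");np.savez("wrist4.npz",P=P,**d);np.savez("side4.npz",**s)
a=cv2.resize(s["color"][160:300,200:340,::-1],(420,420),interpolation=2);b=d["color"][:,80:460,::-1]
cv2.imwrite("pics/f1.png",np.hstack([a,b]));print(o["position"],o["ft_force"])
E
```

```text
time_s: 7.78
position: [0.4772, -0.193, 0.2552]
tcp_rot: [0.0, 0.088, 0.996, -0.0]
ft_force: [0.6, -0.4, 0.5]
gripper_width: 0.747
time_s: 8.2
position: [0.4756, -0.1924, 0.2838]
tcp_rot: [-0.002, 0.088, 0.996, 0.001]
ft_force: [-0.2, -0.1, -0.4]
gripper_width: 1.0
time_s: 8.62
position: [0.4778, -0.1933, 0.3889]
tcp_rot: [0.003, 0.088, 0.996, -0.001]
ft_force: [0.8, 0.2, -0.1]
gripper_width: 1.004
[ 0.47778515 -0.19328779  0.38894973] [ 0.83342449  0.18103565 -0.05048361]
```

View pics/f1.png

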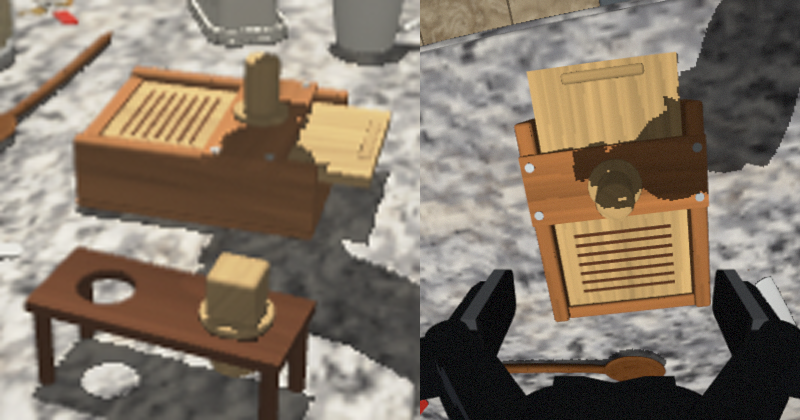

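The peg stands upright with its collar on the rail, the square peg is in the rest, and the hand is clear. One numeric check, then I hand in.

Run:
```python
from h import *
from plant import r
w=np.load("wrist4.npz");P=w["P"];s=np.load("side4.npz");w3=np.load("wrist3.npz")
top=(615-420+80,186.5)
print("side/wrist grip top (expect z .118)",tri([ray(w,(615-340,186.5),P),ray(s,(200+262/3,160+56/3))]))
print("collar",plane(w,(614-340,189),.072,P),"screws",np.mean([plane(w,(x-340,y),.067,P) for x,y in ((529,168),(697,147),(699,197),(539,216))],0))
# board handle corners before/after, plane at board top .055
h=lambda d,P,c:np.mean([plane(d,x,.055,P) for x in c],0)-np.mean([0],0)
print("board end before",h(w3,w3["P"],((22,66),(182,37))),"after",h(w,P,((527-340,71),(678-340,53))))
print(r.get_obs()["time_s"]); r.hand_in()
```

```text
side/wrist grip top (expect z .118) (array([ 0.46960918, -0.1894674 ,  0.11680065]), [np.float64(0.005124968547740144), np.float64(0.005124968547740185)])
collar [ 0.47820079 -0.19294826  0.072     ] screws [ 0.47405451 -0.19105615  0.067     ]
board end before [ 0.36624571 -0.18359371  0.055     ] after [ 0.37461636 -0.18448983  0.055     ]
8.7167
the job is handed in; nothing more can be done
```

The tapered peg is through both holes with its collar on the rail, and I handed the job in at 8.7 s. The hand was open and clear above the peg. No verdict was reported, so this rests on my own checks.

I gripped the round peg in the far hole of the rest and lifted its grip to about 0.195 m. Then I lowered it through the rail hole, and the taper drew the board in. The fingers stayed above the rail, and I never moved them against the board.

**Last checks**
- **Seating:** the collar stopped at the same tool height as it had in the rest (TCP z 0.2563) with a 29 N push back. The grip top measured 0.117 m, against 0.118 expected.
- **Board:** its front end moved in by about 8 mm, against a starting offset of 8 to 11 mm. A fully seated shank also leaves at most about 5 mm between the holes.
- **Straight peg:** it still stands in the rest in the final picture, and I never touched it.

**Disagreements**
- **Final two-view check of the grip top:** it fitted poorly. The two rays missed each other by about 10 mm, probably because I read the pixels by eye from a shaded picture, so its x and y mean little.
- **Collar centre:** the wrist view alone put it 4 to 5 mm from the centre of the rail screws. A collar lying flat on the rail allows about 2.5 mm, so I put this down to pixel reading as well.
- **Hole position:** before insertion, the wrist camera and the fixed cameras differed by about 2.5 mm in y.

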